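# Find the soft gluing press and weight it shut

## Robot

A 7-joint arm with a two-finger parallel gripper is mounted at the origin on the work surface. World frame = base frame: x ahead of the robot, y to its left, z up, the work surface at z = 0. Lengths are in m, angles in rad, forces in N, time in s.
With the tool pointing down it reaches from about 0.4 to 0.9 m from the base axis. Payload 5.6 kg.
Tool frame: the origin (TCP) lies at the very end of the fingers, on their centre line; the grasp point (between the pads) lies 19 mm behind it; y points along the fingers, x is the direction in which the jaws open and shut, and the axes are right-handed (so a half turn about y gives the same grasp; the last joint's range is limited). The gripper opens to 92 mm and grips with 3 to 60 N. Pads are 20 mm wide; open, the fingers measure 128 mm over their backs; the gripper's body (75 mm by 189 mm) begins 69 mm behind the grasp point.
Start: joints at [1.254, 0.468, -0.012, 1.603, 0.006, 1.071, -0.056], TCP at [0.176, -0.626, 0.215] pointing down, gripper open.
Joint ranges: [-2.53, 2.53], [-0.31, 2.02], [-1.57, 1.55], [0.28, 2.44], [-1.29, 4.43], [0.15, 1.84], [-2.92, 2.92]. Speed limits (rad/s): [2.57, 2.57, 3.14, 3.14, 3.14, 3.14, 3.14].

## Interface

Orientations are given as a unit quaternion [w, x, y, z].
In Python, from bench import robot gives the robot as it stands. The module is installed in compiled form; this text tells all that it offers.
- The arm moves only by the tool step_arm, never from a script. Its argument "series" is text: rows parted by semicolons, each of 7 numbers parted by spaces: the turn, a rotation vector about the world's x, y, z normalised to -1 to 1, where 1 is 0.1 rad, then the shift along the world's x, y, z normalised to -1 to 1, where 1 is 5 cm, then the opening, from -1 (shut) to 1 (fully open), so that 0 is half open. A call has 1 to 8 rows; each row shifts and turns the commanded pose from where the row before left it; what a row does not reach is not made up. A row lasts 1/8 s, in which the tool goes at most 62.5 mm and 10.7 degrees, less where a joint would pass 70% of its speed; a pose out of reach is approached as far as the arm can. A call with a number of a shift or a turn outside -1 to 1 is refused whole. A call with a gripper value outside its range is refused whole. The fingers move at their own pace and stop on an object; "force" is the grip in N (left out, the last holds). Time passes only in rows, so rows that do not move let the fingers close. It gives the time, the measured TCP pose, the force and the opening at its end, in the units of the state.
- robot.observe(): the state, without advancing time (a new reading comes with each control period).
- robot.get_image(name): name is "scene" or "top"; returns a dict with "pixels" (480x640x3 uint8, red, green, blue), "fx", "fy", "cx", "cy" (pixels), "xyz" and "rotation" of the camera in the world. Camera axes: x right, y down, z forward; pixel columns grow to the right and rows downward; lengths in m; the calibration is good to about 2 mm. A picture is of the moment at which its call begins. There is no depth.
- robot.close_job(): hands the job in, once; it reports no verdict.
Trained networks look in a picture, given as the dict that the camera call returned (one of the last four; its "shot" number tells which), for a name from the list of things; names that differ only in an ending like _2 or _b are one class to them, and where a whole thing is asked for, a point or a joint stands for the part that bears it (a point fixed in the world has none). Each returns a list of dicts, best first, with "score" (0 to 1); they miss things now and then, are a little off and sometimes report something else, mostly with a low value. They report only what shows in the picture. A call takes as long as a camera call. They do not tell look-alikes from the thing itself.
- robot.search_frame(query, picture): "extent" ([left, top, width, height] as shares, 0 to 1, of the picture: columns of its width, rows of its height, round what is visible of it).
- robot.cut_out(query, picture): "pixels" (480x640 bool, what is visible of it) and "extent" ([left, top, width, height] as shares, 0 to 1, of the picture: columns of its width, rows of its height, round what is visible of it).
The state is a dict: "t": time; "qpos": joint angles; "qvel": joint speeds; "joint_torque": joint torques, N m; "tcp_pos": TCP position; "tcp_rot": TCP orientation; "wrist_force": force on the tool from outside, world axes, zero at the start; "wrist_torque": the same for the moment, N m; "finger_gap": opening from 0.0 (shut) to 1.0 (fully open).
Only numpy, scipy, OpenCV 4.12 (cv2) and the standard library are available. Lean on these libraries where they do the work, as an engineer would, in place of code of your own. Each camera call takes 0.05 s, during which the arm holds its last target.

## Task

With the gripper, press the spring pad of each of the three gluing presses right down to its stop, first the left one (on the robot's left), then the middle, then the right, and feel which is the softest. Then take the weight out of its cradle by its ends, put it down upright on the clear table and let go, take it again across its sides and set it crosswise on the pad of the softest press, its ends towards the two cheeks, so that it holds that pad down on the stop. Do not leave the weight on a press that it does not shut, and leave the other things on the table where they are.

Things in the scene. Friction and masses are not known exactly. Their poses are not given: they have to be found in the camera images.
- press_a: one of three gluing presses, all alike, fixed in a row across the table in any order. Plywood base 160 x 90 x 12 mm; steel spring strip clamped at its -x end (block x -122 to -88 mm, 58 mm high), free end a 44 x 46 mm steel pad over an anvil. Beside the pad, at +y and -y, upright cheeks 40 mm long, 10 thick, tops at 85 mm, 70 mm apart inside. Origin: on the table below the pad's centre; x from clamp to free end
- pad_a (a point): centre of the top face of press_a's spring pad, which it moves with: 51 mm above the table when free (the pad then slopes up 0.15 rad towards its free end), 38 mm and level when down on its stop, the anvil
- leaf_a (a joint): bending of press_a's spring strip, rad: 0 free, 0.15 on its stop; springs back when let go. The force at the pad's centre rises evenly with the angle, from a tenth at the start to the full force at the stop: about 4 N in the soft press, 10 N in the medium, 16 N in the stiff one; nothing shows which is which
- press_b: one of three gluing presses, all alike, fixed in a row across the table in any order. Plywood base 160 x 90 x 12 mm; steel spring strip clamped at its -x end (block x -122 to -88 mm, 58 mm high), free end a 44 x 46 mm steel pad over an anvil. Beside the pad, at +y and -y, upright cheeks 40 mm long, 10 thick, tops at 85 mm, 70 mm apart inside. Origin: on the table below the pad's centre; x from clamp to free end
- pad_b (a point): centre of the top face of press_b's spring pad, which it moves with: 51 mm above the table when free (the pad then slopes up 0.15 rad towards its free end), 38 mm and level when down on its stop, the anvil
- leaf_b (a joint): bending of press_b's spring strip, rad: 0 free, 0.15 on its stop; springs back when let go. The force at the pad's centre rises evenly with the angle, from a tenth at the start to the full force at the stop: about 4 N in the soft press, 10 N in the medium, 16 N in the stiff one; nothing shows which is which
- press_c: one of three gluing presses, all alike, fixed in a row across the table in any order. Plywood base 160 x 90 x 12 mm; steel spring strip clamped at its -x end (block x -122 to -88 mm, 58 mm high), free end a 44 x 46 mm steel pad over an anvil. Beside the pad, at +y and -y, upright cheeks 40 mm long, 10 thick, tops at 85 mm, 70 mm apart inside. Origin: on the table below the pad's centre; x from clamp to free end
- pad_c (a point): centre of the top face of press_c's spring pad, which it moves with: 51 mm above the table when free (the pad then slopes up 0.15 rad towards its free end), 38 mm and level when down on its stop, the anvil
- leaf_c (a joint): bending of press_c's spring strip, rad: 0 free, 0.15 on its stop; springs back when let go. The force at the pad's centre rises evenly with the angle, from a tenth at the start to the full force at the stop: about 4 N in the soft press, 10 N in the medium, 16 N in the stiff one; nothing shows which is which
- weight: plain steel block, 60 (x) x 36 (y) x 40 mm (z), about 0.66 kg (6 to 7 N): holds the soft press on its stop but neither of the others. Starts in the cradle, lying along it, its long sides hidden between the walls. Origin: centre of its underside
- cradle: wooden trough fixed right of the presses: floor 6 mm thick, 50 (x) x 60 (y) mm, a 9 mm wall along each side (+y, -y), 42 mm apart inside, tops at 42 mm; open at both x ends, where the weight (top at 46 mm) stands out 5 mm and is taken by its small ends, 60 mm apart. Origin: centre of its underside. The table 0.12 to 0.17 m nearer the robot (in x) is clear
- stapler: bystander: grey stapler, 140 x 36 x 54 mm, beyond the presses; origin at the centre of its underside, x along it.
- tape_roll: bystander: roll of paper tape lying flat, 72 mm across, 18 mm high, on the robot's side of the presses; origin at the centre of its underside.
- glue_stick: bystander: white glue stick with a grey cap, standing up, 28 mm across, 100 mm high, beyond the presses; origin at the centre of its underside.
- bead_pot: bystander: low clear bead pot, 48 mm across, 32 mm high, beyond the presses; origin at the centre of its underside.
There are look-alikes about, which are no part of the job. Leave any purple look-alike of the weight alone.

How it is judged:
On the way, in this order (a step that is already met when the one before it is completed fails the run):
1. the left press's pad is pushed down to its stop by the gripper (((value of joint leaf_a above 0.138 rad and contact force between the fingers and press_a above 1 N and world y of press_a above 0.2 m) or (value of joint leaf_b above 0.138 rad and contact force between the fingers and press_b above 1 N and world y of press_b above 0.2 m) or (value of joint leaf_c above 0.138 rad and contact force between the fingers and press_c above 1 N and world y of press_c above 0.2 m))), for 0.1 s.
2. then the middle press's pad (((value of joint leaf_a above 0.138 rad and contact force between the fingers and press_a above 1 N and world y of press_a between 0 and 0.18 m) or (value of joint leaf_b above 0.138 rad and contact force between the fingers and press_b above 1 N and world y of press_b between 0 and 0.18 m) or (value of joint leaf_c above 0.138 rad and contact force between the fingers and press_c above 1 N and world y of press_c between 0 and 0.18 m))), for 0.1 s.
3. then the right press's pad (((value of joint leaf_a above 0.138 rad and contact force between the fingers and press_a above 1 N and world y of press_a below -0.03 m) or (value of joint leaf_b above 0.138 rad and contact force between the fingers and press_b above 1 N and world y of press_b below -0.03 m) or (value of joint leaf_c above 0.138 rad and contact force between the fingers and press_c above 1 N and world y of press_c below -0.03 m))), for 0.1 s.
4. the weight stands upright on the table, out of the cradle, let go (height (world z) of weight below 0.004 m and horizontal distance between weight and cradle above 0.06 m and linear speed of weight below 0.02 m/s and contact force between the fingers and weight below 0.1 N and angle between weight's own z axis and vertical below 0.1 rad), for 0.1 s.
At the end, for the whole second after the job is handed in: The weight rests upright and let go on the pad of one press, its underside's centre within 15 mm of the pad's centre, its long side within 0.2 rad of the line from cheek to cheek, and that pad is held down on its stop (joint above 0.138 rad), which only the softest press allows (((value of joint leaf_a above 0.138 rad and distance between weight and pad_a below 0.015 m and angle between the x axis of weight and the y axis of press_a, either way round below 0.2 rad) or (value of joint leaf_b above 0.138 rad and distance between weight and pad_b below 0.015 m and angle between the x axis of weight and the y axis of press_b, either way round below 0.2 rad) or (value of joint leaf_c above 0.138 rad and distance between weight and pad_c below 0.015 m and angle between the x axis of weight and the y axis of press_c, either way round below 0.2 rad)) and linear speed of weight below 0.02 m/s and contact force between the fingers and weight below 0.1 N and angle between weight's own z axis and vertical below 0.1 rad); the robot touches nothing.
It fails at once if the weight is left (gripper withdrawn by more than 12 cm) on a press that it does not hold shut ((horizontal distance between weight and pad_a below 0.05 m and height (world z) of weight below 0.1 m and contact force between the fingers and weight below 0.1 N and distance between the grasp point and weight above 0.12 m and value of joint leaf_a below 0.13 rad) or (horizontal distance between weight and pad_b below 0.05 m and height (world z) of weight below 0.1 m and contact force between the fingers and weight below 0.1 N and distance between the grasp point and weight above 0.12 m and value of joint leaf_b below 0.13 rad) or (horizontal distance between weight and pad_c below 0.05 m and height (world z) of weight below 0.1 m and contact force between the fingers and weight below 0.1 N and distance between the grasp point and weight above 0.12 m and value of joint leaf_c below 0.13 rad)).
It fails at once if a bystander (stapler, tape roll, glue stick or bead pot) is moved by more than 30 mm (distance of any of stapler, tape_roll, glue_stick, bead_pot from where it was at the start of the episode above 0.03 m).
It also fails if it takes over 72 s, if anything falls off the work surface, if the arm or the gripper's body presses on something with over 40 N, if the wrist force passes 120 N, or if a joint passes its speed limit or range.

## Working session

There is one attempt and no reset: what is moved stays moved. The work goes in short steps, Python scripts to look and compute and a tool call to move; the robot and the scene stay as the last step left them, time stands still between calls to the robot, and variables do not carry over. Pictures are saved under pics/ and viewed, and the job is handed in when it is done.

Besides the shell and the picture viewer there is one more tool, called after "Call:" by a JSON object that holds its "method" and its "body", one argument or row to a line. step_arm: Moves the arm, as the interface text tells. Its arguments: {"type":"object","properties":{"series":{"type":"string"},"force":{"type":"number"}},"required":["series"]}

```bash
mkdir -p pics
python3 - <<'E'
from bench import robot
import cv2,json
s=robot.observe(); print(s)
for n in("scene","top"):
    p=robot.get_image(n); cv2.imwrite(f"pics/{n}0.png",p["pixels"][:,:,::-1])
    print(n,{k:(v.tolist() if hasattr(v,'tolist') else v) for k,v in p.items() if k!="pixels"})
    for q in("press_a","weight","cradle","stapler","tape_roll","glue_stick","bead_pot","pad_a"):
        print(q,[(round(d["score"],2),[round(e*(640 if i%2==0 else 480)) for i,e in enumerate(d["extent"])]) for d in robot.search_frame(q,p)])
E
```

```text
{'t': 0.0, 'qpos': array([ 1.2539662 ,  0.46835924, -0.01158939,  1.6036278 ,  0.00600577,
        1.0713908 , -0.05631115]), 'qvel': array([ 8.45129306e-04, -1.11487671e-04,  3.54496445e-04, -8.47104317e-04,
       -8.07880826e-05,  5.89105355e-04,  1.04117682e-03]), 'joint_torque': array([ 1.08608592e-04, -5.20579505e+01, -1.27046270e-02, -2.43753326e+01,
       -5.67126903e-02,  1.73042575e-02,  1.49359266e-04]), 'tcp_pos': array([ 0.17553804, -0.62524175,  0.21365026]), 'tcp_rot': array([ 0.56388156, -0.56321146,  0.42762119, -0.42658006]), 'wrist_force': array([0.55000779, 0.47842706, 0.12124706]), 'wrist_torque': array([-0.04259001,  0.03517901, -0.04365535]), 'finger_gap': 0.9959633934480826}
scene {'fx': 555.5272293372698, 'fy': 555.5272293372698, 'cx': 316.450617459977, 'cy': 225.44364510854084, 'xyz': [1.2872603382928451, 0.17459549278828845, 0.9516033254569445], 'rotation': [-0.2017238358723612, 0.5738890973567957, 0.743848923861722, -0.276852987062992], 'shot': 1}
press_a [(0.72, [355, 217, 68, 80]), (0.71, [457, 222, 55, 79]), (0.61, [247, 184, 47, 71])]
weight [(0.97, [
[... 575 characters left out ...]
87542258923], 'rotation': [0.04186213022514097, -0.6973916175699202, 0.7137525445905645, -0.04949544309043023], 'shot': 2}
press_a [(0.75, [210, 193, 56, 84]), (0.73, [343, 206, 62, 88]), (0.66, [108, 215, 62, 82]), (0.31, [183, 327, 38, 39])]
weight [(0.58, [497, 228, 39, 24]), (0.56, [458, 208, 20, 33])]
cradle [(0.92, [447, 214, 35, 26])]
stapler [(0.81, [287, 103, 25, 73])]
tape_roll [(0.75, [183, 325, 38, 35]), (0.75, [342, 205, 66, 87]), (0.56, [108, 213, 60, 83]), (0.24, [392, 156, 27, 23])]
glue_stick [(0.59, [179, 150, 23, 23])]
bead_pot [(0.68, [393, 156, 21, 24]), (0.67, [183, 326, 41, 35])]
pad_a [(0.97, [223, 195, 31, 58]), (0.92, [358, 209, 28, 61]), (0.67, [121, 221, 28, 54])]
```

Run:
```python
import cv2
for n,b in(("top0",(90,80,560,390)),("scene0",(120,150,540,370))):
    i=cv2.imread(f"pics/{n}.png"); x0,y0,x1,y1=b
    c=cv2.resize(i[y0:y1,x0:x1],None,fx=1.7,fy=1.7,interpolation=cv2.INTER_CUBIC); cv2.imwrite(f"pics/{n}_c.png",c)
```

```text
(no output)
```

View pics/top0_c.png

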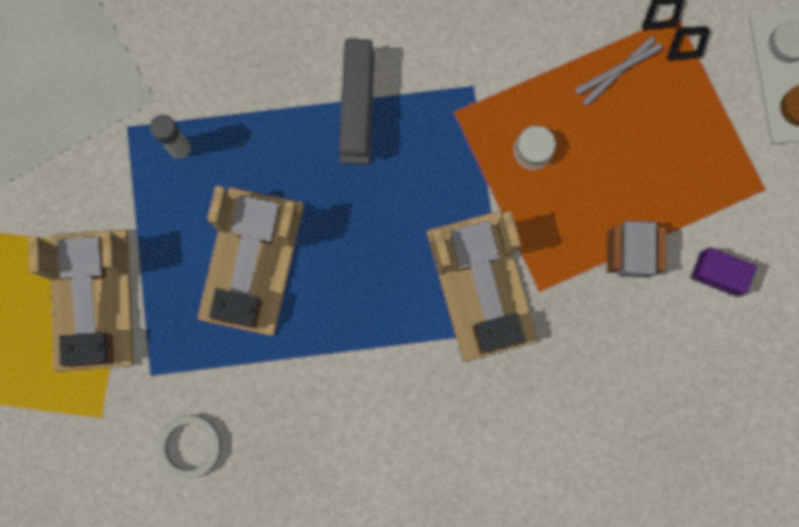

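View pics/scene0_c.png

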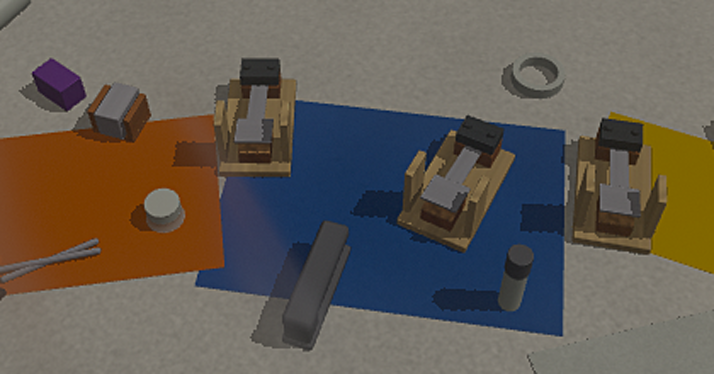

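The top view shows three presses with pads at about px (137,231), (241,208) and (370,223). The grey weight sits in the brown cradle at (466,225). The purple look-alike is at (516,240) and is to be left alone. I'll enlarge these for measurement.

Run:
```python
import cv2
i=cv2.imread("pics/top0.png")
for n,(x,y) in dict(L=(100,205),M=(200,185),R=(335,195),W=(430,185)).items():
    c=cv2.resize(i[y:y+100,x:x+120],None,fx=6,fy=6,interpolation=cv2.INTER_CUBIC)
    c=cv2.convertScaleAbs(c,alpha=1.4)
    for k in range(0,120,10):
        cv2.putText(c,str(x+k),(k*6,8),0,.3,(0,255,255),1); cv2.line(c,(k*6,0),(k*6,600),(0,255,255) if k%50==0 else (90,90,0),1)
        if k<100: cv2.putText(c,str(y+k),(0,k*6+8),0,.3,(0,255,255),1); cv2.line(c,(0,k*6),(720,k*6),(90,90,0),1)
    cv2.imwrite(f"pics/z{n}.png",c)
```

```text
(no output)
```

View pics/zL.png

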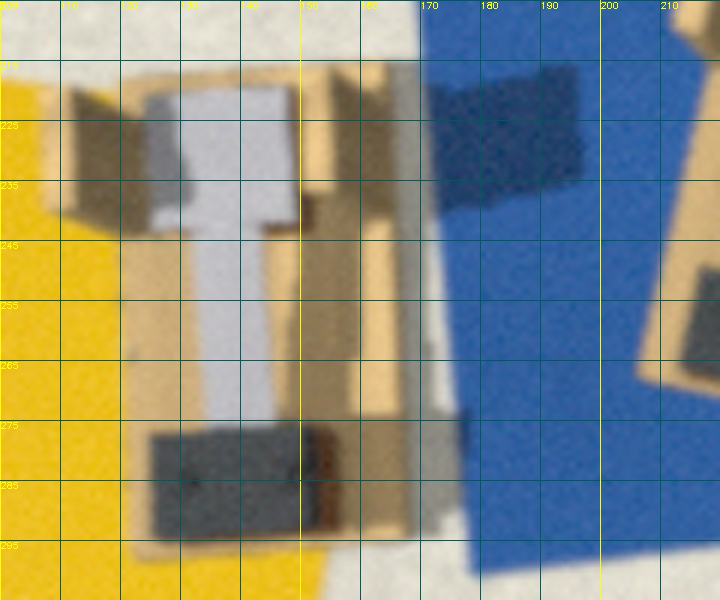

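View pics/zM.png

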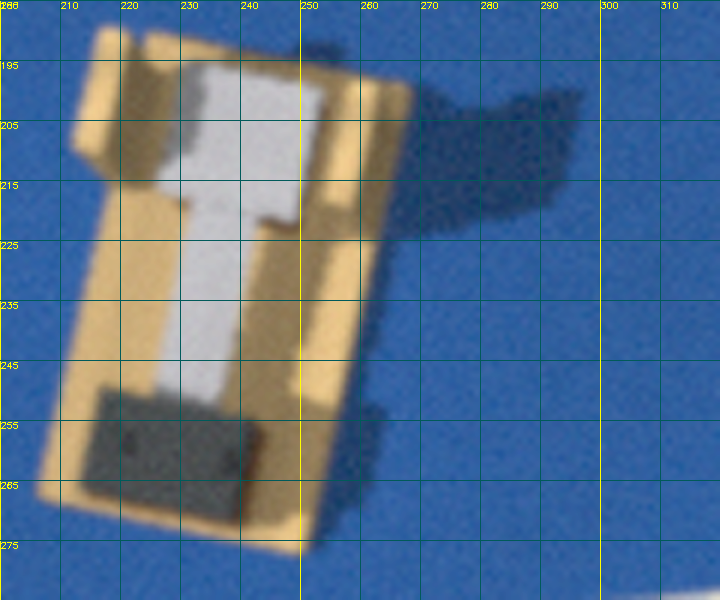

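View pics/zR.png

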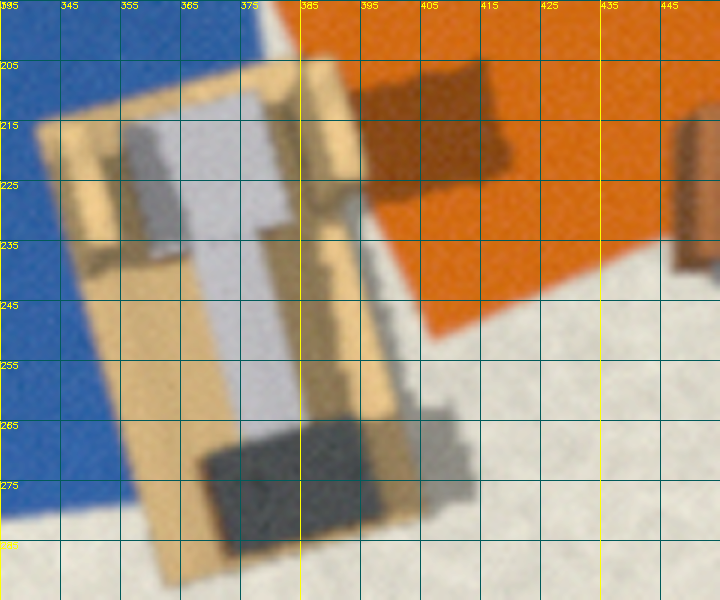

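View pics/zW.png

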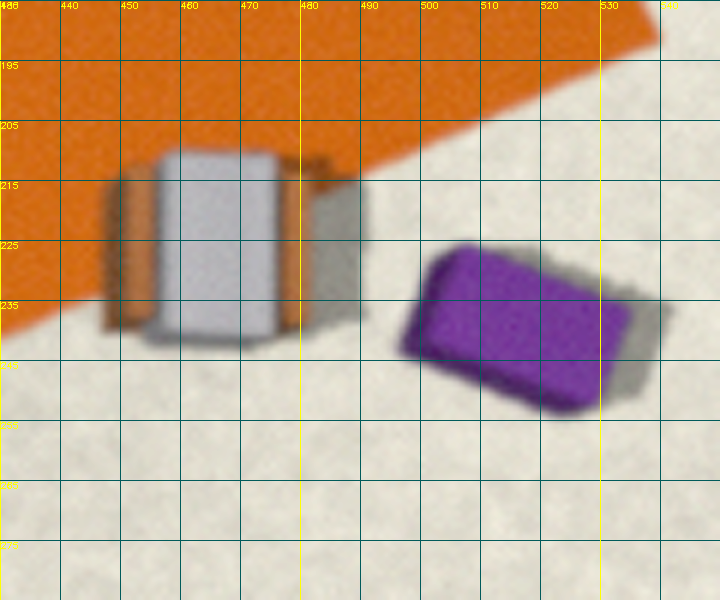

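```bash
cat > h.py <<'E'
import numpy as np
from scipy.spatial.transform import Rotation as Rn
from scipy.optimize import least_squares
TOP=dict(f=619.2586,c=(324.03926,242.3154),t=np.array([0.3990742035373336,-0.03061531528504186,1.2288387542258923]),q=[0.04186213022514097,-0.6973916175699202,0.7137525445905645,-0.04949544309043023])
SC=dict(f=555.52723,c=(316.45062,225.443645),t=np.array([1.2872603382928451,0.17459549278828845,0.9516033254569445]),q=[-0.2017238358723612,0.5738890973567957,0.743848923861722,-0.276852987062992])
def R(c): q=c['q']; return Rn.from_quat([q[1],q[2],q[3],q[0]]).as_matrix()
def proj(c,P):
    p=(np.atleast_2d(P)-c['t'])@R(c); return p[:,:2]/p[:,2:]*c['f']+np.array(c['c'])
def ray(c,uv,z):
    d=R(c)@np.array([(uv[0]-c['c'][0])/c['f'],(uv[1]-c['c'][1])/c['f'],1]); return c['t']+d*(z-c['t'][2])/d[2]
def pose(v,P):
    c,s=np.cos(v[2]),np.sin(v[2]); P=np.asarray(P,float)
    return np.c_[v[0]+c*P[:,0]-s*P[:,1], v[1]+s*P[:,0]+c*P[:,1], P[:,2]]
E
cat > fit.py <<'E'
from h import *
import cv2
pad=[(.022,.023,.0543),(.022,-.023,.0543),(-.022,-.023,.0477),(-.022,.023,.0477)]
def cl(w): return [(-.088,w,.058),(-.088,-w,.058),(-.122,-w,.058),(-.122,w,.058)]
D=dict(L=(100,205,[(145,93),(293,86),(298,225),(152,232),(150,433),(305,425),(318,535),(155,543)]),
M=(200,185,[(185,60),(325,88),(298,225),(155,190),(98,385),(258,418),(238,525),(82,490)]),
R=(335,195,[(125,122),(260,88),(292,220),(150,258),(203,460),(352,418),(383,512),(230,555)]))
img={'top':cv2.imread('pics/top0.png'),'scene':cv2.imread('pics/scene0.png')}
for n,(x,y,p) in D.items():
    uv=np.array(p)/6+[x,y]
    f=lambda v:(proj(TOP,pose(v,pad+cl(v[3])))-uv).ravel()
    r=least_squares(f,[*ray(TOP,uv[:4].mean(0),.051)[:2],0,.025]); print(n,r.x.round(4),'rms px',np.sqrt((r.fun**2).mean()).round(2), r.fun.reshape(-1,2).round(1).tolist())
    for k,c in(('top',TOP),('scene',SC)):
        P=pose(r.x,pad+cl(r.x[3])); 
        P=np.r_[P,pose(r.x,[(-.02,.035,.085),(.02,.035,.085),(.02,-.035,.085),(-.02,-.035,.085)])]
        for u in proj(c,P): cv2.circle(img[k],tuple(np.round(u*16).astype(int)),12,(0,0,255),-1,cv2.LINE_AA,4)
uv=np.array([(163,148),(278,153),(275,333),(160,330)])/6+[430,185]
wt=[(.03,.018,.046),(.03,-.018,.046),(-.03,-.018,.046),(-.03,.018,.046)]
r=least_squares(lambda v:(proj(TOP,pose(v,wt))-uv).ravel(),[.4,-.3,0]);print('W',r.x.round(4),r.fun.round(1))
for k,c in(('top',TOP),('scene',SC)):
    for u in proj(c,pose(r.x,wt)): cv2.circle(img[k],tuple(np.round(u*16).astype(int)),12,(0,0,255),-1,cv2.LINE_AA,4)
for k,(z,b) in dict(bead_pot=(.032,(404,167)),tape=(.018,(202,344)),glue=(.1,(188,156))).items(): print(k,ray(TOP,b,z).round(3))
cv2.imwrite('pics/fit_s.png',cv2.resize(img['scene'][170:310,130:530],None,fx=2,fy=2,interpolation=cv2.INTER_CUBIC))
E
python3 fit.py
```

```text
L [0.5813 0.3124 0.0569 0.0248] rms px 0.49 [[0.0, 0.2], [-0.6, -0.5], [0.5, -0.5], [0.8, 0.2], [-0.1, 0.7], [0.4, -0.1], [-0.9, -0.4], [-0.2, 0.4]]
M [ 0.622   0.1149 -0.2201  0.0256] rms px 0.42 [[-0.0, -0.4], [-0.0, -0.5], [0.0, -0.7], [0.6, 0.6], [0.4, 0.5], [0.1, 0.2], [-0.3, -0.1], [-0.8, 0.4]]
R [ 0.5864 -0.1334  0.2243  0.0249] rms px 0.53 [[-0.8, -0.1], [-0.2, -0.1], [-0.0, 0.3], [0.6, -0.3], [-0.0, -1.1], [0.4, -0.4], [-0.1, 1.2], [0.1, 0.5]]
W [ 0.5801 -0.322  -0.0671] [ 0.3 -0.2 -0.4 -0.2 -0.2  0.4  0.3  0. ]
bead_pot [ 0.702 -0.208  0.032]
tape [0.364 0.194 0.018]
glue [0.714 0.206 0.1  ]
```

```bash
ls pics
```

```text
fit_s.png
scene0.png
scene0_c.png
top0.png
top0_c.png
zL.png
zM.png
zR.png
zW.png
```

View pics/fit_s.png

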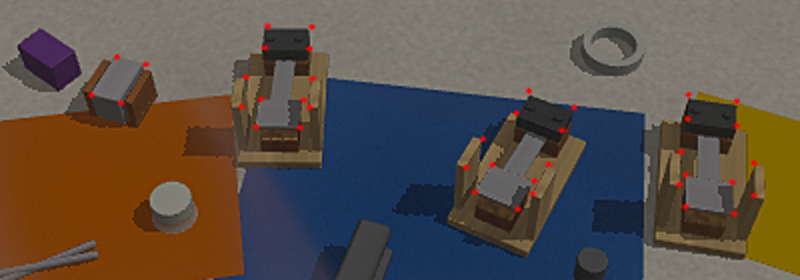

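```bash
cat > st.py <<'E'
from bench import robot
from h import *
s=robot.observe(); q=s['tcp_rot']; M=Rn.from_quat([q[1],q[2],q[3],q[0]]).as_matrix()
print('t',round(s['t'],2),'tcp',s['tcp_pos'].round(4),'yawjaw',np.arctan2(M[1,0],M[0,0]).round(3),'\n',M.round(3),'\nF',s['wrist_force'].round(2),'gap',round(s['finger_gap'],3),'q',s['qpos'].round(2))
E
python3 st.py
```

```text
t 0.9 tcp [ 0.1757 -0.6258  0.2146] yawjaw -1.297 
 [[ 0.27   0.     0.963]
 [-0.963 -0.     0.27 ]
 [ 0.    -1.    -0.   ]] 
F [ 0.13  1.07 -0.27] gap 0.998 q [ 1.25  0.47 -0.01  1.6   0.01  1.07 -0.06]
```

Call:
{"method": "step_arm", "body": {
  "series": "0 0 -0.34 0.8 0.8 0 -1;0 0 -0.34 0.8 0.8 0 -1;0 0 -0.34 0.8 0.8 0 -1;0 0 -0.34 0.8 0.8 0 -1;0 0 -0.34 0.8 0.8 0 -1;0 0 -0.34 0.8 0.8 0 -1;0 0 -0.34 0.8 0.8 0 -1;0 0 -0.34 0.8 0.8 0 -1",
  "force": 20
}}

```text
t: 1.9
tcp_pos: [0.4969, -0.3045, 0.2149]
tcp_rot: [-0.5, 0.5, -0.5, 0.5]
wrist_force: [-0.1, 0.2, -0.4]
finger_gap: 0.152
```

Call:
{"method": "step_arm", "body": {
  "series": "0 0 0 0.2 1 0 -1;0 0 0 0.2 1 0 -1;0 0 0 0.2 1 0 -1;0 0 0 0.2 1 0 -1;0 0 0 0.2 1 0 -1;0 0 0 0.2 1 0 -1;0 0 0 0.2 1 0 -1;0 0 0 0.2 1 0 -1"
}}

```text
t: 2.9
tcp_pos: [0.576, 0.0957, 0.2148]
tcp_rot: [0.5, -0.5, 0.499, -0.5]
wrist_force: [0.9, -1.1, -0.3]
finger_gap: 0.004
```

Call:
{"method": "step_arm", "body": {
  "series": "0 0 0 0.12 1 -0.2 -1;0 0 0 0 1 -0.5 -1;0 0 0 0 1 -0.5 -1;0 0 0 0 0.8 -0.5 -1;0 0 0 0 0.56 -0.5 -1;0 0 0 0 0 0 -1"
}}

```text
t: 3.65
tcp_pos: [0.5793, 0.3144, 0.1023]
tcp_rot: [-0.5, 0.503, -0.499, 0.498]
wrist_force: [-0.8, -0.7, 0.8]
finger_gap: 0.003
```

Call:
{"method": "step_arm", "body": {
  "series": "0 0 0 0 0 -0.5 -1;0 0 0 0 0 -0.5 -1;0 0 0 0 0 -0.06 -1;0 0 0 0 0 -0.06 -1;0 0 0 0 0 -0.06 -1;0 0 0 0 0 0 -1"
}}

```text
t: 4.4
tcp_pos: [0.5831, 0.3115, 0.0467]
tcp_rot: [0.501, -0.5, 0.499, -0.5]
wrist_force: [0.7, -2.6, 3.8]
finger_gap: 0.004
```

Call:
{"method": "step_arm", "body": {
  "series": "0 0 0 0 0 -0.04 -1;0 0 0 0 0 -0.04 -1;0 0 0 0 0 0 -1"
}}

```text
t: 4.78
tcp_pos: [0.5833, 0.3118, 0.0426]
tcp_rot: [0.501, -0.5, 0.499, -0.5]
wrist_force: [0.8, -3.2, 6.1]
finger_gap: 0.005
```

Call:
{"method": "step_arm", "body": {
  "series": "0 0 0 0 0 -0.04 -1;0 0 0 0 0 -0.04 -1;0 0 0 0 0 -0.03 -1;0 0 0 0 0 0 -1;0 0 0 0 0 0 -1"
}}

```text
t: 5.4
tcp_pos: [0.5835, 0.3118, 0.0382]
tcp_rot: [0.501, -0.5, 0.499, -0.501]
wrist_force: [0.4, -5.6, 13.5]
finger_gap: 0.004
```

Call:
{"method": "step_arm", "body": {
  "series": "0 0 0 0 0 -0.04 -1;0 0 0 0 0 0 -1"
}}

```text
t: 5.65
tcp_pos: [0.5836, 0.3118, 0.0375]
tcp_rot: [0.501, -0.5, 0.499, -0.501]
wrist_force: [-1.5, -6.5, 20.9]
finger_gap: 0.005
```

```bash
python3 st.py
python3 - <<'E'
from bench import robot
import cv2
p=robot.get_image("scene"); cv2.imwrite("pics/pressL.png",cv2.resize(p["pixels"][120:360,340:600,::-1],None,fx=2.4,fy=2.4))
E
```

```text
t 5.65 tcp [0.5836 0.3118 0.0375] yawjaw -1.57 
 [[ 0.001  0.003  1.   ]
 [-1.    -0.     0.001]
 [ 0.    -1.     0.003]] 
F [-1.5  -6.53 20.92] gap 0.005 q [-0.35  0.71 -0.28  1.67  0.26  0.79 -2.31]
```

View pics/pressL.png

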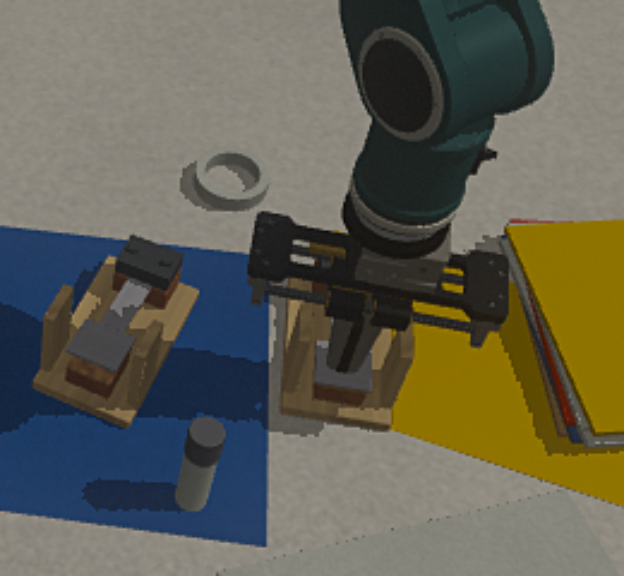

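The picture shows the left pad level on its stop, under the closed fingers at about (345,365) in the crop. Force was about 9–10 N just before the stop, so this is the medium press. Next is the middle press.

Call:
{"method": "step_arm", "body": {
  "series": "0 0 0 0 0 0.9 -1;0 0 0 0 0 1 -1;0 0 0 0.2 -1 0 -1;0 0 0 0.2 -1 0 -1;0 0 0 0.2 -1 -0.4 -1;0 0 0 0.18 -0.92 -0.6 -1;0 0 0 0 0 -0.4 -1;0 0 0 0 0 0 -1"
}}

```text
t: 6.7
tcp_pos: [0.619, 0.1176, 0.0572]
tcp_rot: [-0.5, 0.501, -0.501, 0.498]
wrist_force: [-0.5, 1.1, 0.3]
finger_gap: 0.003
```

Call:
{"method": "step_arm", "body": {
  "series": "0 0 0 0 0 -0.1 -1;0 0 0 0 0 -0.1 -1;0 0 0 0 0 -0.05 -1;0 0 0 0 0 0 -1"
}}

```text
t: 7.2
tcp_pos: [0.6209, 0.117, 0.047]
tcp_rot: [0.501, -0.5, 0.499, -0.499]
wrist_force: [-0.4, 1.6, 0.2]
finger_gap: 0.005
```

Call:
{"method": "step_arm", "body": {
  "series": "0 0 0 0 0 -0.04 -1;0 0 0 0 0 -0.04 -1;0 0 0 0 0 0 -1"
}}

```text
t: 7.58
tcp_pos: [0.6211, 0.1164, 0.0428]
tcp_rot: [0.501, -0.5, 0.499, -0.5]
wrist_force: [1.1, 2.2, 2.8]
finger_gap: 0.002
```

Call:
{"method": "step_arm", "body": {
  "series": "0 0 0 0 0 -0.04 -1;0 0 0 0 0 -0.03 -1;0 0 0 0 0 0 -1"
}}

```text
t: 7.95
tcp_pos: [0.6212, 0.1163, 0.0393]
tcp_rot: [0.501, -0.5, 0.499, -0.5]
wrist_force: [2.2, 1.8, 4.2]
finger_gap: 0.004
```

Call:
{"method": "step_arm", "body": {
  "series": "0 0 0 0 0 -0.04 -1;0 0 0 0 0 -0.04 -1;0 0 0 0 0 -0.03 -1;0 0 0 0 0 0 -1;0 0 0 0 0 0 -1"
}}

```text
t: 8.57
tcp_pos: [0.6213, 0.1164, 0.0359]
tcp_rot: [0.501, -0.5, 0.499, -0.5]
wrist_force: [-3.7, 0.8, 18.0]
finger_gap: 0.003
```

At 4.2 N just before the stop, the middle press is soft. The right one is next.

Call:
{"method": "step_arm", "body": {
  "series": "0 0 0 0 0 0.9 -1;0 0 0 0 0 1 -1;0 0 0 -0.14 -1 0 -1;0 0 0 -0.14 -1 0 -1;0 0 0 -0.14 -1 0 -1;0 0 0 -0.14 -1 -0.5 -1;0 0 0 -0.14 -1 -0.9 -1;0 0 0 0 0 0 -1"
}}

```text
t: 9.57
tcp_pos: [0.5806, -0.1359, 0.0575]
tcp_rot: [0.495, -0.501, 0.504, -0.499]
wrist_force: [0.2, 0.3, -0.3]
finger_gap: 0.002
```

Call:
{"method": "step_arm", "body": {
  "series": "0 0 0 0 0 -0.1 -1;0 0 0 0 0 -0.05 -1;0 0 0 0 0 0 -1"
}}

```text
t: 9.95
tcp_pos: [0.5866, -0.1287, 0.0549]
tcp_rot: [0.501, -0.501, 0.499, -0.499]
wrist_force: [-0.5, 0.7, 0.0]
finger_gap: 0.001
```

Call:
{"method": "step_arm", "body": {
  "series": "0 0 0 0 0 -0.04 -1;0 0 0 0 0 -0.04 -1;0 0 0 0 0 0 -1"
}}

```text
t: 10.32
tcp_pos: [0.5871, -0.1294, 0.051]
tcp_rot: [0.501, -0.5, 0.499, -0.5]
wrist_force: [-0.1, 0.8, 2.7]
finger_gap: 0.006
```

Call:
{"method": "step_arm", "body": {
  "series": "0 0 0 0 0 -0.08 -1;0 0 0 0 0 -0.08 -1;0 0 0 0 0 0 -1"
}}

```text
t: 10.7
tcp_pos: [0.5879, -0.1292, 0.0436]
tcp_rot: [0.501, -0.5, 0.499, -0.5]
wrist_force: [0.9, 3.1, 9.6]
finger_gap: 0.0
```

Call:
{"method": "step_arm", "body": {
  "series": "0 0 0 0 0 -0.05 -1;0 0 0 0 0 -0.05 -1;0 0 0 0 0 -0.05 -1;0 0 0 0 0 -0.03 -1;0 0 0 0 0 0 -1;0 0 0 0 0 0 -1"
}}

```text
t: 11.45
tcp_pos: [0.5883, -0.1292, 0.0376]
tcp_rot: [0.501, -0.5, 0.498, -0.5]
wrist_force: [-5.7, 3.8, 27.9]
finger_gap: 0.003
```

Call:
{"method": "step_arm", "body": {
  "series": "0 0 0 0 0 -0.05 -1;0 0 0 0 0 0 -1"
}}

```text
t: 11.7
tcp_pos: [0.5884, -0.1292, 0.0368]
tcp_rot: [0.501, -0.5, 0.498, -0.501]
wrist_force: [-10.3, 4.5, 41.5]
finger_gap: 0.006
```

Run:
```python
from bench import robot
import cv2
p=robot.get_image("scene"); cv2.imwrite("pics/pressR.png",cv2.resize(p["pixels"][100:340,130:390,::-1],None,fx=2.4,fy=2.4))
```

```text
(no output)
```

View pics/pressR.png

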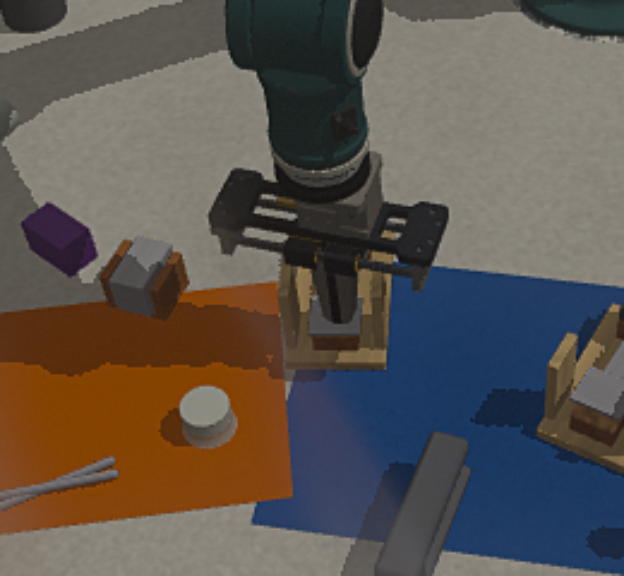

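The right press is on its stop, and at 9.6 N halfway down it is the stiff one. So the middle is the softest.

Call:
{"method": "step_arm", "body": {
  "series": "0 0 0 0 0 1 -1;0 0 0 0 0 1 0;0 0 1 0 -0.8 0 0.5;0 0 1 0 -0.8 0 1;0 0 1 0 -0.8 0 1;0 0 1 0 -0.8 0 1;0 0 1 0 -0.7 0 1;0 0 1 0 0 0 1"
}}

```text
t: 12.75
tcp_pos: [0.5838, -0.33, 0.1296]
tcp_rot: [-0.624, 0.626, -0.331, 0.33]
wrist_force: [0.5, 0.3, -0.1]
finger_gap: 0.746
```

```bash
python3 st.py
```

```text
t 12.75 tcp [ 0.5838 -0.33    0.1296] yawjaw -0.972 
 [[ 0.564 -0.003  0.826]
 [-0.826 -0.002  0.564]
 [-0.    -1.    -0.003]] 
F [ 0.53  0.27 -0.05] gap 0.746 q [ 0.72  0.63 -0.37  1.59  0.26  0.97 -0.71]
```

Call:
{"method": "step_arm", "body": {
  "series": "0 0 1 0 0 0 1;0 0 1 0 0 0 1;0 0 1 0 0 0 1;0 0 1 0 0 0 1;0 0 1 0 0 0 1;0 0 1 0 0 0 1;0 0 1 0 0 0 1;0 0 1 0 0 0 1"
}}

```text
t: 13.75
tcp_pos: [0.5851, -0.3255, 0.1299]
tcp_rot: [-0.705, 0.705, -0.059, 0.058]
wrist_force: [0.0, -0.6, -0.4]
finger_gap: 1.0
```

Call:
{"method": "step_arm", "body": {
  "series": "0 0 1 0 0 0 1;0 0 0.05 0 0 0 1;0 0 0 0 0 0 1;0 0 0 0 0 0 1"
}}

```text
t: 14.25
tcp_pos: [0.5861, -0.3251, 0.1308]
tcp_rot: [-0.707, 0.707, -0.023, 0.023]
wrist_force: [0.3, 0.0, 0.1]
finger_gap: 1.003
```

```bash
python3 st.py
```

```text
t 14.25 tcp [ 0.5861 -0.3251  0.1308] yawjaw -0.065 
 [[ 0.998 -0.     0.065]
 [-0.065 -0.     0.998]
 [-0.    -1.    -0.   ]] 
F [0.25 0.05 0.05] gap 1.003 q [ 0.85  0.67 -0.58  1.59  0.41  1.01  0.08]
```

Call:
{"method": "step_arm", "body": {
  "series": "0 0 0 -0.09 0.06 -0.7 1;0 0 0 0 0 -0.7 1;0 0 0 0 0 -0.4 1;0 0 0 0 0 -0.36 1;0 0 0 0 0 -0.2 1;0 0 0 0 0 0 1"
}}

```text
t: 15.0
tcp_pos: [0.5817, -0.3219, 0.0127]
tcp_rot: [0.707, -0.707, 0.023, -0.022]
wrist_force: [0.7, 0.2, -0.5]
finger_gap: 0.996
```

Call:
{"method": "step_arm", "body": {
  "series": "0 0 0 0 0 0 -1;0 0 0 0 0 0 -1;0 0 0 0 0 0 -1;0 0 0 0 0 0 -1;0 0 0 0 0 0 -1;0 0 0 0 0 0 -1;0 0 0 0 0 0.1 -1",
  "force": 40
}}

```text
t: 15.88
tcp_pos: [0.5805, -0.3215, 0.0165]
tcp_rot: [0.707, -0.706, 0.023, -0.022]
wrist_force: [-0.4, 0.5, -7.4]
finger_gap: 0.65
```

Call:
{"method": "step_arm", "body": {
  "series": "0 0 0 0 0 0.5 -1;0 0 0 0 0 0.7 -1;0 0 0 -0.5 0 0 -1;0 0 0 -0.8 0 0 -1;0 0 0 -0.8 0 0 -1;0 0 0 -0.6 0 0 -1;0 0 0 -0.2 0 0 -1;0 0 0 0 0 0 -1"
}}

```text
t: 16.88
tcp_pos: [0.4367, -0.322, 0.0778]
tcp_rot: [0.707, -0.707, 0.023, -0.023]
wrist_force: [-0.4, -0.3, -6.6]
finger_gap: 0.647
```

Call:
{"method": "step_arm", "body": {
  "series": "0 0 0 0 0 -0.5 -1;0 0 0 0 0 -0.5 -1;0 0 0 0 0 -0.2 -1;0 0 0 0 0 -0.08 -1;0 0 0 0 0 0 -1;0 0 0 0 0 0 -1"
}}

```text
t: 17.62
tcp_pos: [0.4374, -0.3223, 0.0148]
tcp_rot: [-0.706, 0.707, -0.022, 0.023]
wrist_force: [-0.2, -0.1, -7.0]
finger_gap: 0.651
```

Still hanging (-7 N), so I lower another 8 mm.

Call:
{"method": "step_arm", "body": {
  "series": "0 0 0 0 0 -0.08 -1;0 0 0 0 0 -0.06 -1;0 0 0 0 0 0 -1;0 0 0 0 0 0 -1"
}}

```text
t: 18.12
tcp_pos: [0.4368, -0.3222, 0.0074]
tcp_rot: [-0.707, 0.707, -0.023, 0.023]
wrist_force: [-2.1, 0.1, 1.4]
finger_gap: 0.651
```

Call:
{"method": "step_arm", "body": {
  "series": "0 0 0 0 0 0 1;0 0 0 0 0 0 1;0 0 0 0 0 0 1;0 0 0 0 0 0 1;0 0 0 0 0 0.6 1;0 0 -0.5 0 0 0.8 1;0 0 -1 0 0 0.2 1;0 0 -1 0 0 0 1"
}}

```text
t: 19.12
tcp_pos: [0.4374, -0.3226, 0.0883]
tcp_rot: [-0.698, 0.699, -0.111, 0.113]
wrist_force: [-0.2, -0.1, -0.7]
finger_gap: 1.002
```

Call:
{"method": "step_arm", "body": {
  "series": "0 0 -1 0 0 0 1;0 0 -1 0 0 0 1;0 0 -1 0 0 0 1;0 0 -1 0 0 0 1;0 0 -1 0 0 0 1;0 0 -1 0 0 0 1;0 0 -1 0 0 0 1;0 0 -1 0 0 0 1"
}}

```text
t: 20.12
tcp_pos: [0.4368, -0.3219, 0.087]
tcp_rot: [0.6, -0.6, 0.375, -0.375]
wrist_force: [0.1, -0.3, -0.1]
finger_gap: 1.003
```

Call:
{"method": "step_arm", "body": {
  "series": "0 0 -1 0 0 0 1;0 0 -1 0 0 0 1;0 0 -1 0 0 0 1;0 0 -1 0 0 0 1;0 0 -1 0 0 0 1;0 0 -0.21 0 0 0 1;0 0 0 0 0 0 1;0 0 0 0 0 0 1"
}}

```text
t: 21.12
tcp_pos: [0.4367, -0.322, 0.087]
tcp_rot: [0.484, -0.484, 0.516, -0.516]
wrist_force: [-0.0, 0.7, -0.3]
finger_gap: 1.001
```

```bash
python3 st.py
python3 - <<'E'
from bench import robot
import cv2
for n in("scene","top"):
    p=robot.get_image(n); cv2.imwrite(f"pics/{n}1.png",p["pixels"][:,:,::-1])
i=cv2.imread("pics/scene1.png"); cv2.imwrite("pics/s1.png",cv2.resize(i[60:360,60:460],None,fx=2,fy=2))
E
```

```text
t 21.12 tcp [ 0.4367 -0.322   0.087 ] yawjaw -1.634 
 [[-0.063 -0.     0.998]
 [-0.998  0.    -0.063]
 [-0.    -1.    -0.   ]] 
F [-0.04  0.72 -0.27] gap 1.001 q [ 0.75  0.47 -0.22  1.95  0.15  0.73 -1.19]
```

View pics/s1.png

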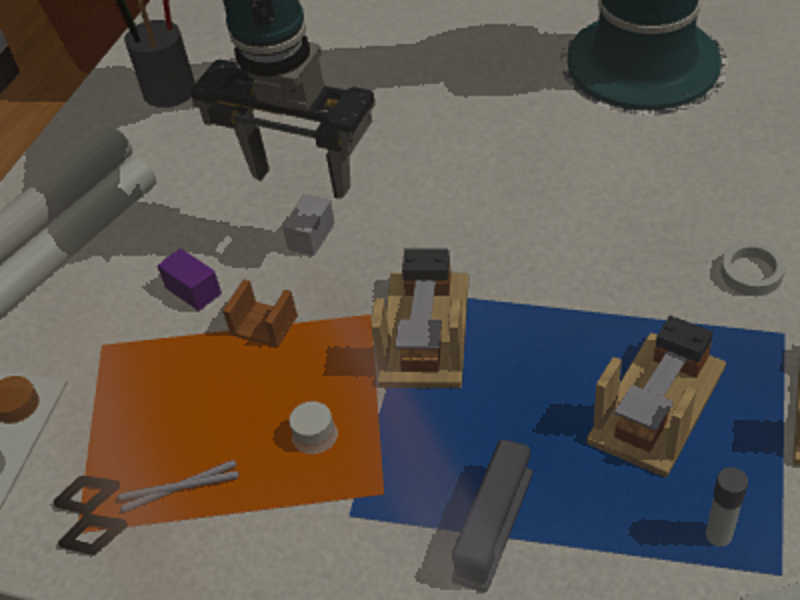

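The weight stands upright on the table at crop (309,222), between the open fingers. I'll descend and take it by its sides.

Call:
{"method": "step_arm", "body": {
  "series": "0 0 0 0 0 -0.6 1;0 0 0 0 0 -0.5 1;0 0 0 0 0 -0.36 1;0 0 0 0 0 0 1;0 0 0 0 0 0 1"
}}

```text
t: 21.85
tcp_pos: [0.4373, -0.3223, 0.0146]
tcp_rot: [-0.484, 0.484, -0.515, 0.516]
wrist_force: [-0.7, 0.2, -0.1]
finger_gap: 0.998
```

Call:
{"method": "step_arm", "body": {
  "series": "0 0 0 0 0 0 -1;0 0 0 0 0 0 -1;0 0 0 0 0 0 -1;0 0 0 0 0 0 -1;0 0 0 0 0 0 -1;0 0 0 0 0 0 -1;0 0 0 0 0 0 -1;0 0 0 0 0 0 -1"
}}

```text
t: 22.85
tcp_pos: [0.4367, -0.3228, 0.0141]
tcp_rot: [-0.483, 0.484, -0.516, 0.516]
wrist_force: [0.0, -2.9, -1.3]
finger_gap: 0.387
```

Call:
{"method": "step_arm", "body": {
  "series": "0 0 0 0 0 1 -1;0 0 0 0 0 1 -1;0 0 0 0 0 1 -1;0 0 0 0 0 0 -1"
}}

```text
t: 23.35
tcp_pos: [0.4385, -0.3223, 0.1667]
tcp_rot: [-0.484, 0.483, -0.514, 0.518]
wrist_force: [0.9, 0.1, -8.0]
finger_gap: 0.388
```

Run:
```python
import cv2
from h import *
i=cv2.imread("pics/scene1.png")
pad=[(.022,.023,.0543),(.022,-.023,.0543),(-.022,-.023,.0477),(-.022,.023,.0477)]
ch=[(sx*.02,sy*y,.085) for sx in(1,-1) for sy in(1,-1) for y in(.035,.045)]
x,y=345,210
c=cv2.convertScaleAbs(cv2.resize(i[y:y+90,x:x+90],None,fx=6.5,fy=6.5,interpolation=cv2.INTER_CUBIC),alpha=1.7)
for u in proj(SC,pose([.622,.1149,-.2201],pad+ch)): cv2.circle(c,tuple(np.round((u+.5-[x,y])*6.5).astype(int)),2,(0,0,255),-1)
cv2.imwrite("pics/mz.png",c)
```

```text
(no output)
```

View pics/mz.png

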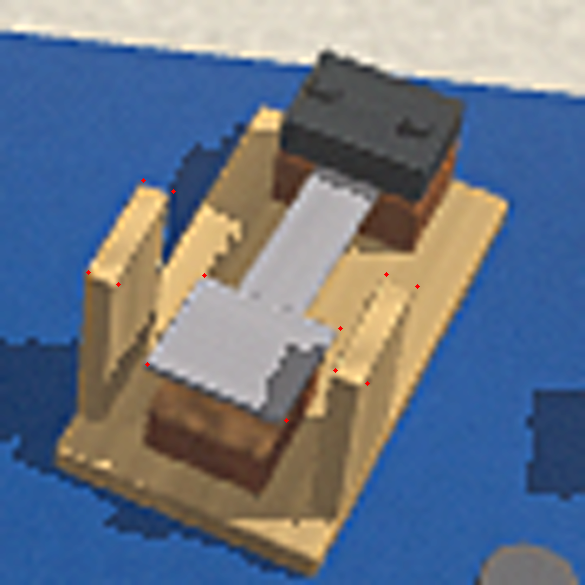

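Call:
{"method": "step_arm", "body": {
  "series": "0 0 1 0.26 0.6 0 -1;0 0 1 0.26 0.6 0 -1;0 0 1 0.26 0.6 0 -1;0 0 1 0.26 0.6 0 -1;0 0 1 0.26 0.6 0 -1;0 0 1 0.26 0.6 0 -1;0 0 1 0.26 0.6 0 -1;0 0 1 0.26 0.6 0 -1"
}}

```text
t: 24.35
tcp_pos: [0.5415, -0.0798, 0.164]
tcp_rot: [0.647, -0.647, 0.285, -0.285]
wrist_force: [1.5, -0.2, -6.3]
finger_gap: 0.393
```

Call:
{"method": "step_arm", "body": {
  "series": "0 0 1 0.26 0.6 0 -1;0 0 1 0.26 0.6 0 -1;0 0 1 0.26 0.6 0 -1;0 0 1 0.26 0.6 0 -1;0 0 1 0.26 0.6 0 -1;0 0 1 0.26 0.6 0 -1;0 0 0.14 0.06 0.33 0 -1;0 0 0 0 0 0 -1"
}}

```text
t: 25.35
tcp_pos: [0.621, 0.1164, 0.1637]
tcp_rot: [0.703, -0.703, 0.078, -0.077]
wrist_force: [-0.6, -0.2, -7.3]
finger_gap: 0.388
```

Call:
{"method": "step_arm", "body": {
  "series": "0 0 0 0 0 0 -1;0 0 0 0 0 0 -1"
}}

```text
t: 25.6
tcp_pos: [0.6217, 0.1126, 0.164]
tcp_rot: [-0.702, 0.703, -0.079, 0.079]
wrist_force: [0.6, 0.0, -7.0]
finger_gap: 0.388
```

```bash
python3 st.py
```

```text
t 25.6 tcp [0.6217 0.1126 0.164 ] yawjaw -0.224 
 [[ 0.975 -0.     0.222]
 [-0.222 -0.001  0.975]
 [ 0.    -1.    -0.001]] 
F [ 0.6   0.02 -7.03] gap 0.388 q [ 0.21  0.58 -0.62  1.66  0.39  1.02 -0.76]
```

Call:
{"method": "step_arm", "body": {
  "series": "0 0 0 0.02 0.04 -0.6 -1;0 0 0 0 0 -0.5 -1;0 0 0 0 0 0 -1;0 0 0 0 0 0 -1"
}}

```text
t: 26.1
tcp_pos: [0.6235, 0.1162, 0.1101]
tcp_rot: [0.703, -0.703, 0.078, -0.079]
wrist_force: [-0.1, 0.8, -6.9]
finger_gap: 0.392
```

Run:
```python
from bench import robot
import cv2
p=robot.get_image("scene"); cv2.imwrite("pics/hov.png",cv2.convertScaleAbs(cv2.resize(p["pixels"][170:310,310:470,::-1],None,fx=4.2,fy=4.2,interpolation=cv2.INTER_CUBIC),alpha=1.5))
```

```text
(no output)
```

View pics/hov.png

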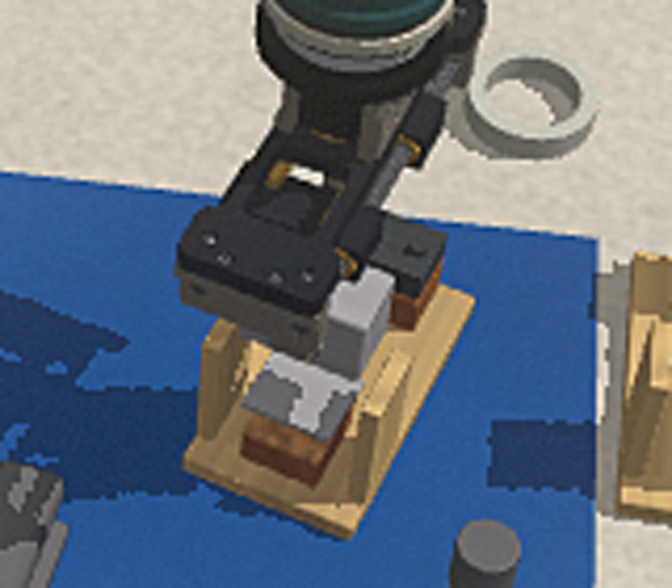

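Call:
{"method": "step_arm", "body": {
  "series": "0 0 0 0 -0.02 -0.2 -1;0 0 0 0 0 -0.2 -1;0 0 0 0 0 -0.2 -1;0 0 0 0 0 -0.1 -1;0 0 0 0 0 0 -1;0 0 0 0 0 0 -1"
}}

```text
t: 26.9
tcp_pos: [0.623, 0.1157, 0.0742]
tcp_rot: [0.703, -0.703, 0.078, -0.078]
wrist_force: [1.1, -0.3, -7.8]
finger_gap: 0.388
```

Call:
{"method": "step_arm", "body": {
  "series": "0 0 0 0 0 -0.1 -1;0 0 0 0 0 -0.1 -1;0 0 0 0 0 0 -1;0 0 0 0 0 0 -1"
}}

```text
t: 27.4
tcp_pos: [0.6225, 0.1154, 0.064]
tcp_rot: [-0.703, 0.703, -0.078, 0.078]
wrist_force: [-0.9, -0.6, -5.8]
finger_gap: 0.395
```

Call:
{"method": "step_arm", "body": {
  "series": "0 0 0 0 0 -0.1 -1;0 0 0 0 0 -0.06 -1;0 0 0 0 0 -0.06 -1;0 0 0 0 0 0 -1;0 0 0 0 0 0 -1"
}}

```text
t: 28.02
tcp_pos: [0.6233, 0.1155, 0.0533]
tcp_rot: [0.703, -0.703, 0.078, -0.078]
wrist_force: [1.6, -0.3, -4.2]
finger_gap: 0.389
```

Call:
{"method": "step_arm", "body": {
  "series": "0 0 0 0 0 -0.04 -1;0 0 0 0 0 0 -1;0 0 0 0 0 0 -1"
}}

```text
t: 28.4
tcp_pos: [0.6233, 0.1155, 0.0516]
tcp_rot: [0.703, -0.703, 0.078, -0.078]
wrist_force: [2.9, -1.2, 1.4]
finger_gap: 0.387
```

Call:
{"method": "step_arm", "body": {
  "series": "0 0 0 0 0 0 0.3;0 0 0 0 0 0 0.5;0 0 0 0 0 0 0.5;0 0 0 0 0 0 0.5;0 0 0 0 0 0 0.5"
}}

```text
t: 29.02
tcp_pos: [0.6227, 0.1156, 0.051]
tcp_rot: [-0.703, 0.703, -0.078, 0.078]
wrist_force: [-0.2, 0.5, -0.5]
finger_gap: 0.754
```

Call:
{"method": "step_arm", "body": {
  "series": "0 0 0 0 0 0.3 0.5;0 0 0 0 0 0.5 0.5;0 0 0 0 0 0.4 0.5;0 0 0 0 0 0 0.5"
}}

```text
t: 29.52
tcp_pos: [0.6241, 0.1158, 0.1134]
tcp_rot: [0.703, -0.702, 0.077, -0.079]
wrist_force: [-0.8, -0.2, -0.9]
finger_gap: 0.749
```

```bash
python3 st.py
python3 - <<'E'
from bench import robot
import cv2
p=robot.get_image("scene"); cv2.imwrite("pics/rel.png",cv2.convertScaleAbs(cv2.resize(p["pixels"][170:310,310:470,::-1],None,fx=4.2,fy=4.2,interpolation=cv2.INTER_CUBIC),alpha=1.5))
E
```

```text
t 29.52 tcp [0.6241 0.1158 0.1134] yawjaw -0.221 
 [[ 0.976  0.004  0.219]
 [-0.219  0.001  0.976]
 [ 0.004 -1.     0.001]] 
F [-0.79 -0.16 -0.9 ] gap 0.749 q [ 0.19  0.64 -0.6   1.69  0.43  0.94 -0.79]
```

View pics/rel.png

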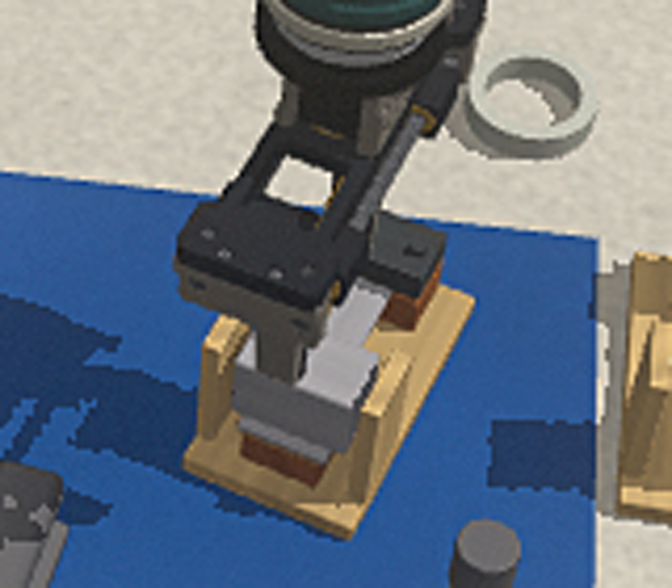

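Run:
```python
import cv2
from h import *
i=cv2.imread("pics/rel.png")
P=[(sx*.018,sy*.03,z) for sx in(1,-1) for sy in(1,-1) for z in(.038,.078)]+[(.022,s*.023,.038) for s in(1,-1)]
for u in proj(SC,pose([.6228,.1150,-.2201],P)): cv2.circle(i,tuple(np.round((u+.5-[310,170])*4.2).astype(int)),2,(0,0,255),-1)
cv2.imwrite("pics/rel2.png",cv2.resize(i[300:520,170:470],None,fx=2.6,fy=2.6,interpolation=cv2.INTER_CUBIC))
```

```text
(no output)
```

View pics/rel2.png

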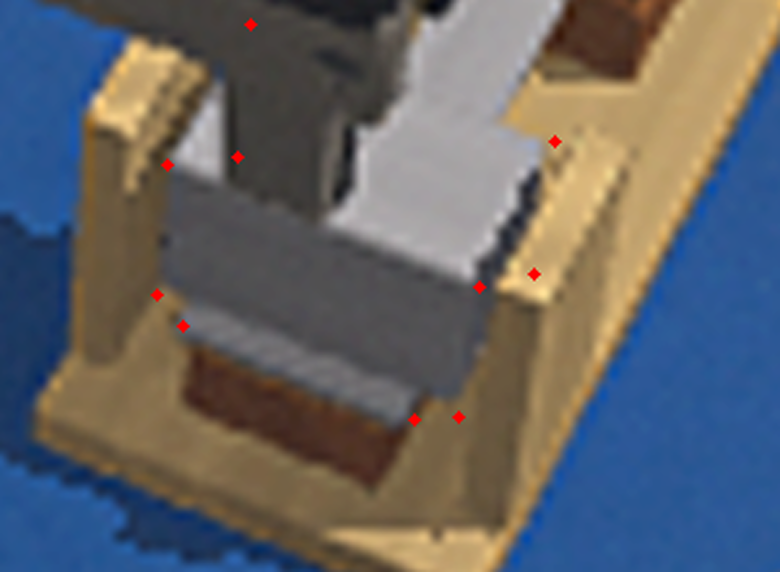

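The weight is level and central between the cheeks (crop ~(320,290)), with the pad lip right down on the anvil. The overlay for z = 38 mm matches. I'll withdraw.

Call:
{"method": "step_arm", "body": {
  "series": "0 0 0 0 0 0.6 0.5;0 0 0 0 0 1 0.5;0 0 0 -0.6 0 0.6 0.5;0 0 0 -1 0 0 0.5;0 0 0 -1 0 0 0.5;0 0 0 0 0 0 0.5;0 0 0 0 0 0 0.5"
}}

```text
t: 30.45
tcp_pos: [0.4934, 0.1151, 0.2209]
tcp_rot: [-0.703, 0.703, -0.078, 0.078]
wrist_force: [0.6, 0.3, 0.4]
finger_gap: 0.75
```

```bash
python3 st.py
python3 - <<'E'
from bench import robot
import cv2
from h import *
p=robot.get_image("scene"); i=p["pixels"][:,:,::-1]; cv2.imwrite("pics/scene2.png",i)
c=cv2.convertScaleAbs(cv2.resize(i[200:310,330:450],None,fx=5,fy=5,interpolation=cv2.INTER_CUBIC),alpha=1.6)
P=[(sx*.018,sy*.03,z) for sx in(1,-1) for sy in(1,-1) for z in(.078,)]
for u in proj(SC,pose([.6228,.1150,-.2201],P)): cv2.circle(c,tuple(np.round((u+.5-[330,200])*5).astype(int)),2,(0,0,255),-1)
cv2.imwrite("pics/fin.png",c)
E
```

```text
t 30.45 tcp [0.4934 0.1151 0.2209] yawjaw -0.222 
 [[ 0.975  0.     0.22 ]
 [-0.22  -0.     0.975]
 [ 0.    -1.    -0.   ]] 
F [0.6  0.26 0.38] gap 0.75 q [ 0.32  0.31 -0.73  1.91  0.24  1.01 -0.74]
```

View pics/fin.png

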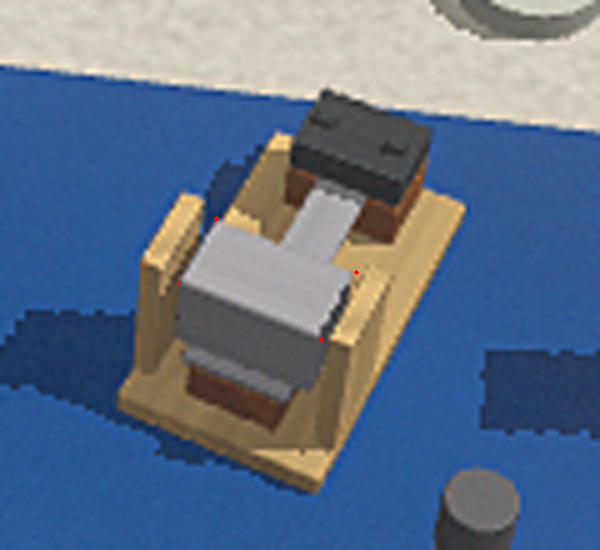

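View pics/scene2.png

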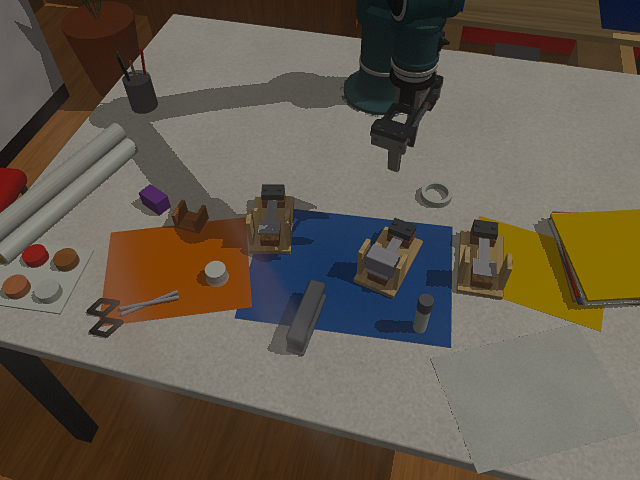

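The weight stands crosswise on the middle press at (383,263), level, with the pad on the anvil. Nothing else has moved, so I'm handing in.

```bash
python3 -c "
from bench import robot
print(robot.close_job())"
```

```text
the job is handed in; nothing more can be done
None
```

I pressed all three pads to their stops, and the weight now stands crosswise on the middle press, which is the softest. I handed the job in at about 30 s of the 72 s allowed.

- **Presses:** I pushed them left, middle, right.

| Press | Force before the stop | Judged |
|---|---|---|
| Left | 6.1 N at 43 mm | medium |
| Middle | 4.2 N at 39 mm | soft |
| Right | 9.6 N at 44 mm | stiff |

- **Weight:** I took it from the cradle by its ends and set it upright on the clear table, where I let go. I then took it again across its sides and lowered it onto the middle pad, feeling the stop before letting go.
- **Last checks:** The final scene picture shows the weight level and central between the cheeks, with the pad's lip resting on the anvil. It matches the overlay for a pad on its stop to within 1–2 mm. The gripper is clear with no force at the wrist, and the other things look unmoved.
- **Disagreements:** The two cameras differed by about 1–2 mm on the press position. While I pressed the outer pads there were sideways forces: about 6 N on the left press, and on the right one about 4 N sideways and 10 N along x. They went away when I let go. I did not take a separate top view at the end.

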